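# Drive a lens cell out of a slotted tube with an ejector rod

### The arm

A 6-joint arm with a two-finger parallel gripper is mounted at the origin on the work surface. World frame = base frame: x ahead of the robot, y to its left, z up, the work surface at z = 0. Lengths are in m, angles in rad, forces in N, time in s.
With the tool pointing down it reaches from about 0.225 to 0.875 m from the base axis. Payload 3.4 kg.
Tool frame: the origin (TCP) lies at the very end of the fingers, on their centre line; the grasp point (between the pads) lies 19 mm behind it (manip.hold_point_z is the distance from the TCP to the grasp point, in m); z points along the fingers, y is the line along which they close (so a half turn about z gives the same grasp; the last joint's range is limited). The gripper opens to 85 mm and grips with 20 to 120 N. Pads are 22 mm wide; open, the fingers measure 114 mm over their backs; the gripper's body (76 mm by 85 mm) begins 54 mm behind the grasp point. The pads swing forward as they close: fully open they stand 13 mm farther back than shut.
Start: joints at [1.155, 0.276, 1.505, -0, 1.361, -0.121], TCP at [0.167, 0.55, 0.231] pointing down, gripper open.
Joint ranges: [-2.89, 2.89], [-0.75, 2.08], [0.22, 2.7], [-1.18, 4.32], [0.11, 2.71], [-2.7, 2.7]. Speed limits (rad/s): [2.57, 2.57, 3.14, 3.14, 3.14, 3.14].

### API

Orientations are given as a unit quaternion [w, x, y, z].
In Python, from rig import readout, viewer, order, manip gives the robot as it stands. The module is installed in compiled form; this text tells all that it offers.
- The arm moves only by the tool send_rows, never from a script. Its arguments are lists of equal length, an entry for each row: "xyz": the shift along the world's x, y, z in m, a list of three; "delta_rot": the turn, a rotation vector about the world's x, y, z in degrees, a list of three. In form: {"xyz": [[tx, ty, tz], ...], "delta_rot": [[wx, wy, wz], ...]}. A call has 1 to 12 rows; each row shifts and turns the commanded pose from where the row before left it; what a row does not reach is not made up. A row lasts 1/10 s, in which the tool goes at most 50 mm and 8.59 degrees, less where a joint would pass 70% of its speed; a pose out of reach is approached as far as the arm can. A call with a gripper value outside its range is refused whole. "gripper" is the finger opening in m, from 0 to 0.0854, set as the call begins (left out, the last holds). The fingers move at their own pace and stop on an object; "force" is the grip in N (left out, the last holds). Time passes only in rows, so rows that do not move let the fingers close. It gives the time, the measured TCP pose, the force, the opening and the grip force at its end, in the units of the state.
- readout.get_state(): the state, without advancing time (a new reading comes with each control period).
- viewer.get_image(name): name is "scene" or "top" or "wrist"; returns a dict with "color" (384x512x3 uint8, red, green, blue), "depth" (384x512 float32, m along the optical axis (not along the pixel's ray), 0 where there is no reading), "K" (3x3 intrinsics, pixels), "dist" ([k1, k2, p1, p2, k3] as OpenCV has them; the pictures are not rectified), "camera_from_world" (4x4, takes a point from world to camera coordinates). Camera axes: x right, y up, looking along -z (the intrinsics and any distortion apply to the point x, -y, -z); pixel columns grow to the right and rows downward; lengths in m; the calibration is good to about 2 mm. A picture is of the moment at which its call begins.
- order.sign_off(): hands the job in; it is judged then, once.
The state is a dict: "clock": time; "qpos": joint angles; "qd": joint speeds; "effort": joint torques, N m; "position": TCP position; "ee_rot": TCP orientation; "contact_force": force on the tool from outside, world axes, zero at the start; "moment": the same for the moment, N m; "width": finger opening in m; "gripper_force": force on a finger pad.
Only numpy, scipy, OpenCV 4.12 (cv2) and the standard library are available. Lean on these libraries where they do the work, as an engineer would, in place of code of your own. Each camera call takes 0.05 s, during which the arm holds its last target. There are 200 camera calls.

### The job

Take the ejector rod from its rest, put its head into the tube's open entry end and push gently until the whole brass lens cell has come out and lies in the trough, clear of the tube, without ramming it into the red end stop. Then draw the rod out and lay it back in both cradles of its rest the way it lay before, and let go. Move the cell only with the rod, never with the gripper, and leave the other things on the bench where they are.

Things in the scene. Friction and masses are not known exactly. Their poses are not given: they have to be found in the camera images.
- fixture: Fixed fixture: aluminium base 220 x 110 x 12 mm carrying a black slotted tube that goes on as an open trough, ended by a red-faced stop. Origin: centre of the underside, on the bench; x = direction of ejection, z up. The axis of tube and trough is level, along x at y = 0, 65 mm above the bench. Tube from x = -85 (entry) to -5 mm (exit), trough from -5 to 95 mm.
- tube_entry (a point): Centre of the tube's open entry end, on its axis; axes as the fixture's. Bore 51 mm, outside 63 mm in diameter (top 96 mm above the bench); a 25 mm wide slot along the top shows the cell. A steel spring plunger 16 mm thick, 40 mm in from the entry on the +y side (out to 52 mm from the axis), presses on the cell.
- tube_exit (a point): Centre of the tube's exit plane, 80 mm along +x from the entry; axes as the fixture's. Beyond it the lower third of the bore goes on as the trough, 100 mm long, at the same level, so that the cell slides straight onto it.
- cell_center (a point): Centre of the loose brass lens cell, a cylinder 48 mm in diameter, 56 mm long, about 0.2 kg, axis (own x) along the tube. It starts inside the tube, near face 4 to 20 mm in. Pushing it takes 3 to 15 N, then 1 to 4 N once past the plunger; it stays where it is left. Fully out: centre 28 mm past the exit; at the end stop: 72 mm past.
- stop: The red-faced end stop at the trough's far end, upright, 12 mm thick, 74 mm high, part of the fixture; its origin is the fixture's, its face stands at x = 95 mm there.
- rod_grip (a point): Middle of the ejector rod's orange handle, on its axis: grip here. Loose, 200 mm long, 0.25 kg, own x towards the head. Along x: steel tail (12 mm dia.) -55 to -25, handle (24 mm dia.) -25 to 25, steel shaft (12 mm dia.) to 133, white head (36 mm dia.) to 145 mm. Starts level in its rest, axis 50 mm above the bench; may be rolled about its axis.
- rod_face (a point): Centre of the flat front face of the rod's white head, 145 mm along the rod's x from rod_grip; axes as the rod's.
- rod: The same rod as a body; origin and axes those of rod_grip.
- cell: The same lens cell as a body; origin and axes those of cell_center.
- rest: Fixed grey rod rest: plate 160 x 70 x 10 mm with two V cradles (90 degrees, opening about 34 mm wide, 8 mm thick, tops 62 mm above the bench) at x = -40 mm (under the tail) and x = +75 mm (under the shaft). Origin on the bench below the place of the handle's middle; x along the lying rod towards its head.
- rest_seat (a point): Where rod_grip belongs when the rod lies in its rest: 50 mm above the bench; axes as the rest's.
- mouse: Bystander: red computer mouse, about 78 x 60 x 32 mm, origin under it.
- canister: Bystander: pale objective jar with black cap, 46 mm in diameter, 75 mm high, origin under it.
- filter_box: Bystander: blue filter box 75 x 55 x 28 mm, origin under it.
Not all that is in view belongs to the job. Of the things that look like the rest, take the one that is farthest to the robot's left at the start. Leave any green or turquoise look-alike of the rod alone.

How it is judged:
By the outcome, as a careful person would: the job done as asked, in the order asked, and still so for the second after the job is handed in, with the robot touching nothing.
It also fails if it takes over 54 s, if anything falls off the work surface, if the arm or the gripper's body presses on something with over 40 N, if the wrist force passes 120 N, or if a joint passes its speed limit or range.

## Working session

There is one attempt and no reset: what is moved stays moved. The work goes in short steps, Python scripts to look and compute and a tool call to move; the robot and the scene stay as the last step left them, time stands still between calls to the robot, and variables do not carry over. Pictures are saved under pics/ and viewed, at most 10 in all, crops included, and the job is handed in when it is done.

Besides the shell and the picture viewer there is one more tool, called after ">>>" by a JSON object that holds its "name" and its "arguments", one argument or row to a line. send_rows: Moves the arm, as the interface text tells. Its arguments: {"type":"object","properties":{"xyz":{"type":"array"},"delta_rot":{"type":"array"},"gripper":{"type":"number"},"force":{"type":"number"}},"required":["xyz","delta_rot"]}

```bash
mkdir -p pics
cat > h.py <<'E'
import numpy as np, cv2
from rig import readout, viewer, order, manip
def grab(n):
    d=viewer.get_image(n); np.savez(''+n+'.npz',**d); return d
def load(n): return dict(np.load(''+n+'.npz'))
def ray(d,u,v):
    p=cv2.undistortPoints(np.array([[[u,v]]],float),d['K'],d['dist'])[0,0]
    T=np.linalg.inv(d['camera_from_world']); return T[:3,3],T[:3,:3]@np.array([p[0],-p[1],-1.])
def atz(d,u,v,z):
    o,r=ray(d,u,v); return o+r*(z-o[2])/r[2]
def atd(d,u,v):
    o,r=ray(d,u,v); return o+r*d['depth'][int(round(v)),int(round(u))]
def proj(d,p):
    c=d['camera_from_world']@np.r_[p,1]; 
    return cv2.projectPoints(np.array([[c[0],-c[1],-c[2]]]),np.zeros(3),np.zeros(3),d['K'],d['dist'])[0].ravel()
def cloud(d):
    h,w=d['depth'].shape; g=np.mgrid[0:h,0:w]; uv=np.stack([g[1],g[0]],-1).reshape(-1,1,2).astype(float)
    p=cv2.undistortPoints(uv,d['K'],d['dist'])[:,0]; z=d['depth'].reshape(-1,1)
    c=np.c_[p[:,0],-p[:,1],-np.ones(len(p))]*z
    T=np.linalg.inv(d['camera_from_world']); return (c@T[:3,:3].T+T[:3,3]).reshape(h,w,3)
E
python3 - <<'E'
from h import *
a=grab('scene');b=grab('top')
im=np.hstack([a['color'],b['color']])[:,:,::-1]
for n,d in (('scene',a),('top',b)): cv2.imwrite(f'pics/{n}1.png',cv2.resize(d['color'][:,:,::-1],(800,600),interpolation=cv2.INTER_CUBIC))
print(readout.get_state(),manip.hold_point_z)
E
```

```text
{'clock': 0.1, 'qpos': array([ 1.15500374e+00,  2.76537847e-01,  1.50603281e+00, -1.73573114e-05,
        1.36071051e+00, -1.20994483e-01]), 'qd': array([ 0.00156031,  0.00051128, -0.00371039,  0.00109254, -0.00032471,
        0.00081807]), 'effort': array([ 1.70671035e-03, -4.17701590e+01, -2.46404243e+01, -2.12079868e-05,
        5.68117277e-03, -1.43109656e-05]), 'position': array([0.16687403, 0.5497432 , 0.23051227]), 'ee_rot': array([-2.15700495e-04,  1.46864035e-01,  9.89156329e-01, -8.16283345e-04]), 'contact_force': array([ 0.32856096, -0.49068233, -0.64721803]), 'moment': array([-0.0057504 , -0.00601895, -0.01530532]), 'gripper_force': 0.0, 'width': 0.08496225986095222} 0.0187
```

View pics/scene1.png

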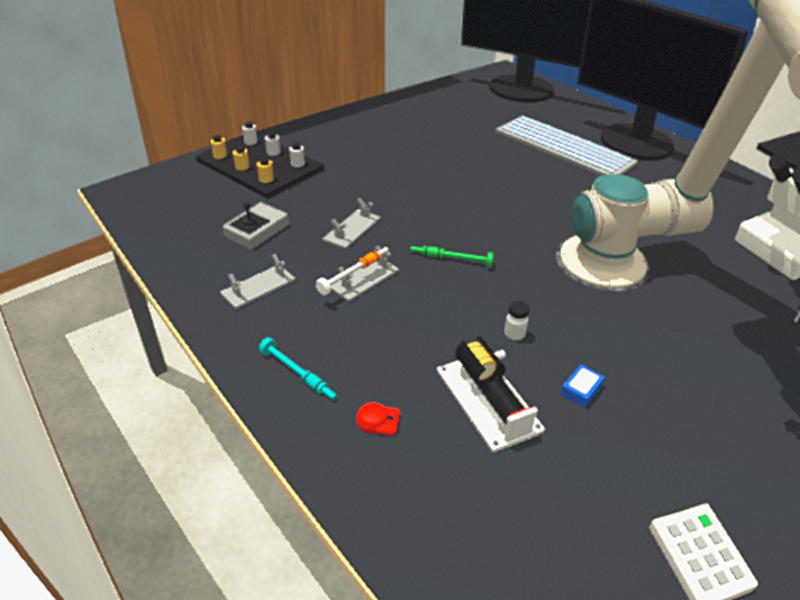

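View pics/top1.png

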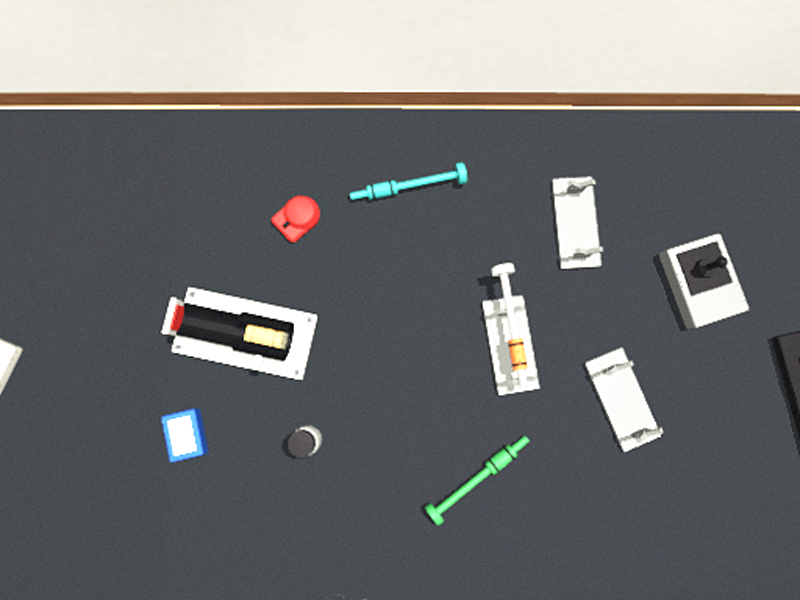

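The top view shows the rod (orange handle at (517,354), white head at (503,269)) lying in the rest around (511,345). The look-alike rests are at (577,222) and (623,398), and the green and turquoise rods are decoys. The fixture has its tube entry at about (293,340) and the red stop at (176,317). Next I measure these.

Run:
```python
from h import *
d=load('top'); s=512/800
print('cam',np.linalg.inv(d['camera_from_world'])[:3,3])
for n,u,v in [('rodrest',511,345),('restB',577,222),('restC',623,398),('handle',517,354),('head',503,269),('entry',293,340),('stop',176,317),('canister',302,443),('box',184,436),('mouse',298,216)]:
    print(n,atd(d,u*s,v*s).round(4))
P=cloud(d);hsv=cv2.cvtColor(d['color'],cv2.COLOR_RGB2HSV).astype(int)
H,S,V=hsv[...,0],hsv[...,1],hsv[...,2]
# handle (orange), table of windows
def win(u0,v0,u1,v1):
    m=np.zeros(H.shape,bool);m[int(v0*s):int(v1*s),int(u0*s):int(u1*s)]=1;return m
o=win(500,325,535,380)&(H<20)&(S>150); q=P[o]; print('orange',o.sum(),q.mean(0),q.max(0))
sh=win(480,290,530,340)&(P[...,2]>.04); 
r=win(480,255,540,395)&(P[...,2]>.047)
q=P[r];
for it in range(3):
    c=q.mean(0); e=np.linalg.svd(q[:,:2]-c[:2])[2][0]; dd=(q[:,:2]-c[:2])@np.array([-e[1],e[0]]); q=q[abs(dd)<.013]
t=(q[:,:2]-c[:2])@e; print('rod axis',c,e,np.degrees(np.arctan2(e[1],e[0])),c[:2]+e*t.min(),c[:2]+e*t.max(),len(q))
hd=win(485,255,520,280)&(P[...,2]>.04);print('head',P[hd].mean(0),P[hd].max(0))
# rest plate
pl=win(470,280,550,405)&(P[...,2]>.005)&(P[...,2]<.016); R=cv2.minAreaRect(P[pl][:,:2].astype(np.float32)*1000);print('plate',R,P[pl][:,2].mean())
b=win(160,280,325,385)&(P[...,2]>.006)&(P[...,2]<.018)&(V>150);R=cv2.minAreaRect(P[b][:,:2].astype(np.float32)*1000);print('base',R,P[b][:,2].mean())
t=win(160,280,325,385)&(P[...,2]>.085);print('tubetop',P[t].mean(0),cv2.minAreaRect(P[t][:,:2].astype(np.float32)*1000))
br=win(230,310,300,360)&(H>15)&(H<35)&(S>70);q=P[br];print('brass',q.mean(0),q.max(0),cv2.minAreaRect(q[:,:2].astype(np.float32)*1000))
a=cv2.resize(d['color'][170:260,300:350],None,fx=6.6,fy=6.6,interpolation=cv2.INTER_CUBIC);b=cv2.resize(d['color'][175:250,100:210],None,fx=4,fy=4,interpolation=cv2.INTER_CUBIC)
b=cv2.copyMakeBorder(b,0,a.shape[0]-b.shape[0],0,0,cv2.BORDER_CONSTANT);cv2.imwrite('pics/crop1.png',np.hstack([a,b])[:,:,::-1])
```

```text
cam [ 0.45482737 -0.09039485  0.97590745]
rodrest [ 0.5106 -0.2774  0.0621]
restB [ 0.7251 -0.4101  0.0114]
restC [ 0.4223 -0.4739  0.0104]
handle [ 0.496  -0.286   0.0644]
head [ 0.6321 -0.2671  0.0698]
entry [0.5265 0.0761 0.0152]
stop [0.5613 0.2511 0.0646]
canister [0.3645 0.0507 0.0762]
box [0.3738 0.2461 0.0289]
mouse [0.7327 0.0667 0.0319]
orange 54 [ 0.49709546 -0.27902129  0.07640136] [ 0.51798204 -0.09039485  0.97590745]
rod axis [ 0.54372172 -0.27896103  0.05781506] [-0.99418301 -0.10770397] -173.81702390880054 [ 0.64049702 -0.26847696] [ 0.44264299 -0.28991131] 471
head [ 0.63128397 -0.26679352  0.06146198] [ 0.64258201 -0.25053556  0.07128874]
plate ((514.1464233398438, -292.00604248046875), (125.43769073486328, 178.8143768310547), 83.02653503417969) 0.010591388497867131
base ((542.3313598632812, 171.33615112304688), (246.04898071289062, 110.1353759765625), 76.86170959472656) 0.01309948611889014
tubetop [0.52539233 0.10432165 0.12579957] ((507.6396484375, 28.810401916503906), (257.1385192871094, 53.28624725341797), 75.6658935546875)
brass [0.52724348 0.10951482 0.08381094] [0.54714288 0.15025357 0.09454737] ((529.9718017578125, 116.01055908203125), (70.3262710571289, 27.35426902770996), 77.4092025756836)
```

View pics/crop1.png

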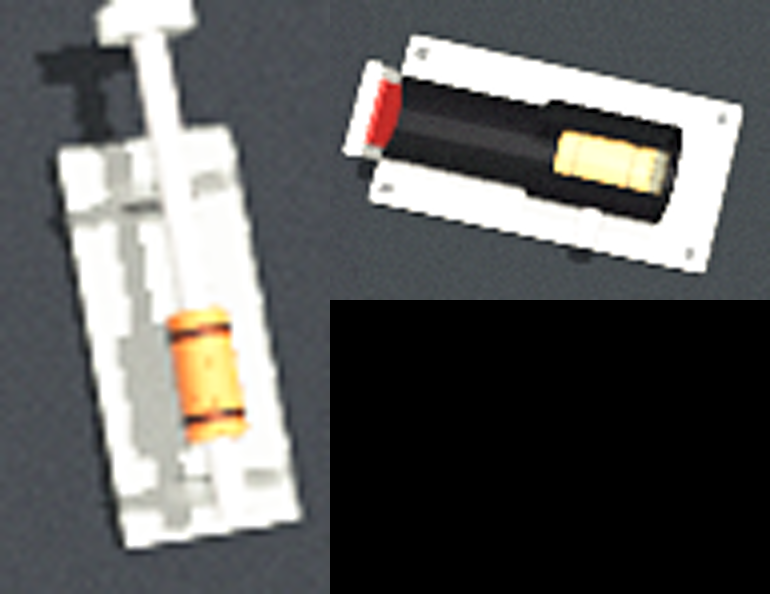

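The crop confirms the choice: the orange-handled rod's handle centre is at crop (207,375), and its rest-plate corners are (57,148), (228,127), (302,520) and (127,548). The fixture base corners are (412,35), (742,103), (705,272) and (370,203), with the plunger on the lower side at (590,225). Now I project these.

Run:
```python
from h import *
d=load('top')
A=lambda u,v,z: atz(d,300+(u+.5)/6.6-.5,170+(v+.5)/6.6-.5,z)[:2]
B=lambda u,v,z: atz(d,100+(u-330+.5)/4-.5,175+(v+.5)/4-.5,z)[:2]
def rect(c): 
    c=np.array(c); a=(c[0]+c[3]-c[1]-c[2])/2; b=(c[0]+c[1]-c[2]-c[3])/2
    print('ctr',c.mean(0).round(4),'L',np.linalg.norm(a),np.linalg.norm(b),'ang',np.degrees(np.arctan2(a[1],a[0])),np.degrees(np.arctan2(b[1],b[0])))
    return c.mean(0)
print('rest');rc=rect([A(57,148,.01),A(228,127,.01),A(302,520,.01),A(127,548,.01)])
print('base');rect([B(412,35,.012),B(742,103,.012),B(705,272,.012),B(370,203,.012)])
print('handle');h=rect([A(168,318,.05),A(228,308,.05),A(245,432,.05),A(188,441,.05)])
f=[A(98,40,.05),A(197,30,.05)];print('head back',A(150,38,.05)-h, np.linalg.norm(A(150,38,.05)-h),'axis ang',np.degrees(np.arctan2(*(A(150,50,.05)-h)[::-1])),np.degrees(np.arctan2(*(A(150,50,.05)-A(182,300,.05))[::-1])))
print('brass'); rect([B(562,130,.089),B(668,150,.089),B(662,193,.089),B(553,172,.089)])
print('tube entry edge top', B(682,128,.065),B(660,223,.065))
st=readout.get_state(); print(st['position'])
from scipy.spatial.transform import Rotation as R
w,x,y,z=st['ee_rot'];m=R.from_quat([x,y,z,w]).as_matrix();print('tool y ang',np.degrees(np.arctan2(m[1,1],m[0,1])))
```

```text
rest
ctr [ 0.5154 -0.2869] L 0.07026802027249084 0.16025528426209742 ang 97.22372732605713 8.413866961620016
base
ctr [0.5402 0.1572] L 0.22059877978189524 0.11205198958659797 ang 77.62563005928615 -12.156232953306601
handle
ctr [ 0.4973 -0.2894] L 0.02283586791196043 0.047470849471913386 ang 98.34375483992376 6.564000255922457
head back [0.13050154 0.01763938] 0.13168827180101453 axis ang 8.053072768347702 5.345511480520851
brass
ctr [0.5279 0.1052] L 0.06539289482328524 0.025753850569390186 ang 78.46395712956641 -9.206194626589966
tube entry edge top [0.54986195 0.06744903] [0.49161474 0.08037847]
[0.16687403 0.5497432  0.23051227]
tool y ang 73.1095303619234
```

>>> {"name": "send_rows", "arguments": {
  "xyz": [
    [0.0138,-0.035,0],
    [0.0138,-0.035,0],
    [0.0138,-0.035,0],
    [0.0138,-0.035,0],
    [0.0138,-0.035,0],
    [0.0138,-0.035,0],
    [0.0138,-0.035,0],
    [0.0138,-0.035,0],
    [0.0138,-0.035,0],
    [0.0138,-0.035,0],
    [0.0138,-0.035,0],
    [0.0138,-0.035,0]
  ],
  "delta_rot": [
    [0,0,-6.46],
    [0,0,-6.46],
    [0,0,-6.46],
    [0,0,-6.46],
    [0,0,-6.46],
    [0,0,-6.46],
    [0,0,-6.46],
    [0,0,-6.46],
    [0,0,-6.46],
    [0,0,-6.46],
    [0,0,-6.46],
    [0,0,-6.46]
  ],
  "gripper": 0.085
}}

```text
clock: 1.3
position: [0.3326, 0.1288, 0.2312]
ee_rot: [0.0, 0.735, 0.678, 0.0]
contact_force: [1.0, 0.1, -1.3]
width: 0.0849
gripper_force: 0.0
```

>>> {"name": "send_rows", "arguments": {
  "xyz": [
    [0.0138,-0.035,0],
    [0.0138,-0.035,0],
    [0.0138,-0.035,0],
    [0.0138,-0.035,0],
    [0.0138,-0.035,0],
    [0.0138,-0.035,0],
    [0.0138,-0.035,0],
    [0.0138,-0.035,0],
    [0.0138,-0.035,0],
    [0.0138,-0.035,0],
    [0.0138,-0.035,0],
    [0.0138,-0.035,0]
  ],
  "delta_rot": [
    [0,0,-6.46],
    [0,0,-6.46],
    [0,0,-6.46],
    [0,0,-6.46],
    [0,0,-6.46],
    [0,0,-6.46],
    [0,0,-6.46],
    [0,0,-6.46],
    [0,0,-6.46],
    [0,0,-6.46],
    [0,0,-6.46],
    [0,0,-6.46]
  ]
}}

```text
clock: 2.5
position: [0.4984, -0.2911, 0.2308]
ee_rot: [-0.0, 0.998, 0.068, -0.0]
contact_force: [0.4, -0.1, 0.4]
width: 0.0849
gripper_force: 0.0
```

>>> {"name": "send_rows", "arguments": {
  "xyz": [
    [0,0,0],
    [0,0,0],
    [0,0,0]
  ],
  "delta_rot": [
    [0,0,0],
    [0,0,0],
    [0,0,0]
  ]
}}

```text
clock: 2.8
position: [0.4976, -0.2887, 0.2309]
ee_rot: [-0.001, 0.997, 0.071, -0.001]
contact_force: [-0.7, 0.5, -0.1]
width: 0.0852
gripper_force: 0.0
```

```bash
cat >> h.py <<'E'
from scipy.spatial.transform import Rotation as Rn
def st():
    s=readout.get_state(); w,x,y,z=s['ee_rot'];m=Rn.from_quat([x,y,z,w]).as_matrix()
    print('t',round(s['clock'],2),'p',s['position'].round(4),'yawY',np.degrees(np.arctan2(m[1,1],m[0,1])).round(2),'z',m[:,2].round(4),'F',s['contact_force'].round(2),'w',round(s['width'],4),'gf',round(s['gripper_force'],1),'q',s['qpos'].round(2)); return s
E
python3 - <<'E'
from h import *
st(); d=grab('wrist'); cv2.imwrite('pics/w1.png',cv2.resize(d['color'][:,:,::-1],(800,600),interpolation=cv2.INTER_CUBIC))
E
```

```text
t 2.8 p [ 0.4976 -0.2887  0.2309] yawY -81.88 z [-0.0013  0.0013 -1.    ] F [-0.73  0.5  -0.07] w 0.0852 gf 0.0 q [-0.65  0.28  1.5   0.    1.36  0.78]
```

View pics/w1.png

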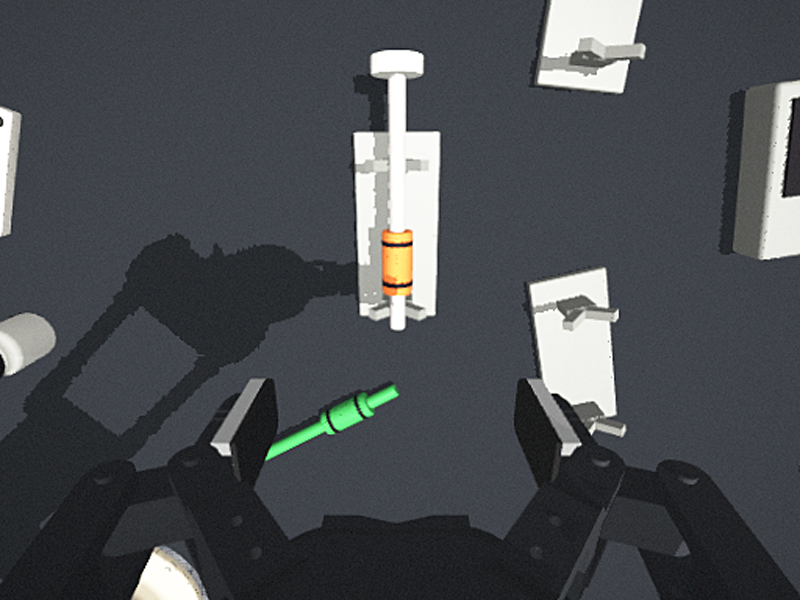

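The wrist view shows the rod upright in the picture: handle (398,262), tail end (398,328), head (397,60). The left edge of the rest plate is at 356–360 and the right at 438. I cross-check the rod's line.

Run:
```python
from h import *
d=load('wrist'); s=.64
A=lambda u,v,z: atz(d,(u+.5)*s-.5,(v+.5)*s-.5,z)
h=A(397.7,262,.05);hd=A(397,78,.05);sh=A(397,110,.05);tl=A(398,326,.05)
for n,p in (('h',h),('headback',hd),('sh',sh),('tail',tl)): print(n,p.round(4),np.linalg.norm(p-h))
print(np.degrees(np.arctan2(*(sh-tl)[1::-1])),np.degrees(np.arctan2(*(sh-h)[1::-1])))
# edges of shaft by image code
P=cloud(d); m=(P[...,2]>.047)&(P[...,2]<.075)&(np.hypot(P[...,0]-.54,P[...,1]+.285)<.11); q=P[m]
l=cv2.fitLine(q[:,:2].astype(np.float32),cv2.DIST_HUBER,0,.001,.001).ravel();print('line',np.degrees(np.arctan(l[1]/l[0])),'y at x=.497',l[3]+(0.4975-l[2])*l[1]/l[0],len(q))
hsv=cv2.cvtColor(d['color'],cv2.COLOR_RGB2HSV);o=(hsv[...,0]<20)&(hsv[...,1]>150)&m;print('orange',P[o].mean(0),P[o][:,2].max(),o.sum())
```

```text
h [ 0.4989 -0.2914  0.05  ] 0.0
headback [ 0.6286 -0.2723  0.05  ] 0.13117960193628284
sh [ 0.6082 -0.2752  0.05  ] 0.11055348830145637
tail [ 0.4449 -0.2994  0.05  ] 0.054542174073821996
8.425064821599582 8.42166719821694
line 8.025122 y at x=.497 -0.29058358 2965
orange [ 0.49942323 -0.28895766  0.05778929] 0.06316251602187517 329
```

>>> {"name": "send_rows", "arguments": {
  "xyz": [
    [0.001,-0.0015,-0.03],
    [0,0,-0.03],
    [0,0,-0.03],
    [0,0,-0.03],
    [0,0,-0.03],
    [0,0,-0.02],
    [0,0,-0.015],
    [0,0,-0.01],
    [0,0,-0.006],
    [0,0,0],
    [0,0,0]
  ],
  "delta_rot": [
    [0,0,0.2],
    [0,0,0],
    [0,0,0],
    [0,0,0],
    [0,0,0],
    [0,0,0],
    [0,0,0],
    [0,0,0],
    [0,0,0],
    [0,0,0],
    [0,0,0]
  ]
}}

```text
clock: 3.95
position: [0.4998, -0.2914, 0.0311]
ee_rot: [0.0, 0.997, 0.072, 0.001]
contact_force: [-0.9, -0.3, 0.1]
width: 0.0853
gripper_force: 0.0
```

>>> {"name": "send_rows", "arguments": {
  "xyz": [
    [0,0,0],
    [0,0,0],
    [0,0,0],
    [0,0,0],
    [0,0,0],
    [0,0,0],
    [0,0,0],
    [0,0,0]
  ],
  "delta_rot": [
    [0,0,0],
    [0,0,0],
    [0,0,0],
    [0,0,0],
    [0,0,0],
    [0,0,0],
    [0,0,0],
    [0,0,0]
  ],
  "gripper": 0.015,
  "force": 70
}}

```text
clock: 4.75
position: [0.4989, -0.2894, 0.0307]
ee_rot: [-0.002, 0.997, 0.072, -0.0]
contact_force: [0.1, 5.7, 5.6]
width: 0.0221
gripper_force: 68.2
```

Run:
```python
from h import *
st()
```

```text
t 4.75 p [ 0.4989 -0.2894  0.0307] yawY -81.79 z [-6.0e-04  3.1e-03 -1.0e+00] F [0.06 5.74 5.56] w 0.0221 gf 68.2 q [-0.65  0.46  1.77  0.    0.91  0.78]
```

>>> {"name": "send_rows", "arguments": {
  "xyz": [
    [0,0,0.005],
    [0,0,0.01],
    [0,0,0.015],
    [0,0,0.02],
    [0,0,0.02],
    [0,0,0.015],
    [0,0,0.01],
    [0,0,0.005],
    [0,0,0],
    [0,0,0]
  ],
  "delta_rot": [
    [0,0,0],
    [0,0,0],
    [0,0,0],
    [0,0,0],
    [0,0,0],
    [0,0,0],
    [0,0,0],
    [0,0,0],
    [0,0,0],
    [0,0,0]
  ]
}}

```text
clock: 5.75
position: [0.4988, -0.2911, 0.1297]
ee_rot: [-0.0, 0.997, 0.072, -0.001]
contact_force: [-0.1, 0.7, -2.6]
width: 0.0221
gripper_force: 68.6
```

Run:
```python
from h import *
s=st()
g=np.array([.5222,.0741])-.175*np.array([np.cos(np.radians(77.8)),np.sin(np.radians(77.8))]);print(g-s['position'][:2])
```

```text
t 5.75 p [ 0.4988 -0.2911  0.1297] yawY -81.73 z [-1.1e-03  6.0e-04 -1.0e+00] F [-0.07  0.69 -2.56] w 0.0221 gf 68.6 q [-0.65  0.35  1.66 -0.    1.13  0.78]
[-0.01360007  0.19410261]
```

>>> {"name": "send_rows", "arguments": {
  "xyz": [
    [-0.0011,0.0162,0],
    [-0.0011,0.0162,0],
    [-0.0011,0.0162,0],
    [-0.0011,0.0162,0],
    [-0.0011,0.0162,0],
    [-0.0011,0.0162,0],
    [-0.0011,0.0162,0],
    [-0.0011,0.0162,0],
    [-0.0011,0.0162,0],
    [-0.0011,0.0162,0],
    [-0.0011,0.0162,0],
    [-0.0011,0.0162,0]
  ],
  "delta_rot": [
    [0,0,5.8],
    [0,0,5.8],
    [0,0,5.8],
    [0,0,5.8],
    [0,0,5.8],
    [0,0,5.8],
    [0,0,5.8],
    [0,0,5.8],
    [0,0,5.8],
    [0,0,5.8],
    [0,0,5.8],
    [0,0,5.8]
  ]
}}

```text
clock: 6.95
position: [0.4855, -0.0961, 0.1294]
ee_rot: [-0.001, 0.777, 0.63, -0.0]
contact_force: [-0.6, 0.3, -3.5]
width: 0.0222
gripper_force: 68.6
```

>>> {"name": "send_rows", "arguments": {
  "xyz": [
    [0,0,-0.01],
    [0,0,-0.02],
    [0,0,-0.02],
    [0,0,-0.02],
    [0,0,-0.01],
    [0,0,-0.004],
    [0,0,0],
    [0,0,0]
  ],
  "delta_rot": [
    [0,0,0],
    [0,0,0],
    [0,0,0],
    [0,0,0],
    [0,0,0],
    [0,0,0],
    [0,0,0],
    [0,0,0]
  ]
}}

```text
clock: 7.75
position: [0.4867, -0.0973, 0.0468]
ee_rot: [0.001, 0.778, 0.628, 0.0]
contact_force: [0.0, 0.3, -2.7]
width: 0.0224
gripper_force: 68.7
```

Run:
```python
from h import *
st(); d=grab('top');w=grab('wrist');s=grab('scene')
a=cv2.resize(d['color'][150:270,90:250],(800,600),interpolation=cv2.INTER_CUBIC);cv2.imwrite('pics/t2.png',a[:,:,::-1])
c=np.vstack([cv2.resize(w['color'],(400,300)),cv2.resize(s['color'][170:290,240:400],(400,300),interpolation=cv2.INTER_CUBIC)])
cv2.imwrite('pics/ws2.png',cv2.resize(np.hstack([cv2.resize(w['color'],(400,300)),cv2.resize(s['color'][180:300,230:390],(400,300),interpolation=cv2.INTER_CUBIC)]),(800,300))[:,:,::-1])
```

```text
t 7.75 p [ 0.4867 -0.0973  0.0468] yawY -12.16 z [ 1.3e-03 -5.0e-04 -1.0e+00] F [ 0.03  0.25 -2.71] w 0.0224 gf 68.7 q [-0.34  0.34  1.94 -0.    0.86 -0.13]
```

View pics/t2.png

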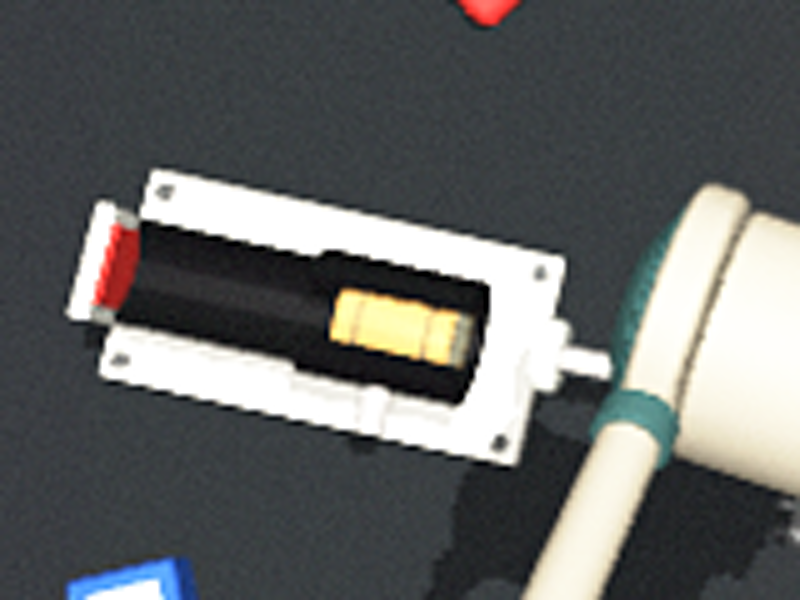

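View pics/ws2.png

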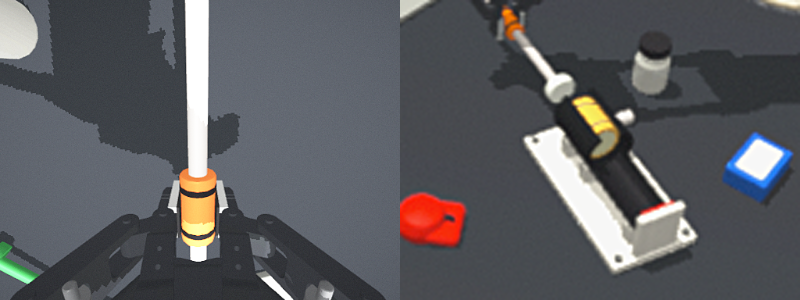

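The rod's head is at about (534,353) in the crop, just before the tube entry (centre about (477,344)). In the scene crop it looks in line and level with the bore. A quick numeric check of the face and the cell's position follows.

Run:
```python
from h import *
d=load('top')
B=lambda u,v,z: atz(d,90+(u+.5)/5-.5,150+(v+.5)/5-.5,z)[:2]
c=np.array([B(150,170,.012),B(565,258,.012),B(520,465,.012),B(100,377,.012)]); o=c.mean(0); a=c[0]+c[3]-c[1]-c[2]; print(o,np.degrees(np.arctan2(a[1],a[0])))
e=a/np.linalg.norm(a); n=np.array([-e[1],e[0]])
F=lambda p:(np.array([(p-o)@e,(p-o)@n])*1000).round(1)
print('face',F(B(542,318,.065)),F(B(526,388,.065)),'shaft',F(B(605,362,.065)),F(B(575,357,.065)))
print('tube sides',F(B(490,283,.065)),F(B(465,405,.065)),F(B(325,252,.065)),F(B(298,370,.065)))
print('cell near',F(B(470,337,.088)),'far',F(B(334,316,.088)))
s=readout.get_state();print('tcp',F(s['position'][:2]))
P=cloud(d); m=np.zeros(P.shape[:2],bool); m[212:232,195:206]=1; m&=(P[...,2]>.05)&(P[...,2]<.1); print('head z max',np.sort(P[m][:,2])[-8:]); 
w=load('scene');P=cloud(w);sel=np.array([[*F(p[:2]),p[2]*1000] for p in P[180:300,230:390].reshape(-1,3)])
for x0,x1 in ((-230,-215),(-190,-170),(-170,-150),(-150,-135),(-128,-117)):
    q=sel[(sel[:,0]>x0)&(sel[:,0]<x1)&(abs(sel[:,1])<40)&(sel[:,2]>35)&(sel[:,2]<110)]; print(x0,len(q), q[:,2].max() if len(q) else '', q[:,1].mean() if len(q) else '')
```

```text
[0.53979084 0.15738706] 77.36410368080584
face [-114.1  -18.9] [-114.2   16.2] shaft [-149.1   -4.2] [-134.2   -3.5]
tube sides [-85.3 -30.5] [-86.9  30.5] [ -2.5 -28.7] [-3.4 30.6]
cell near [-86.2  -1.7] far [-20.5   1.9]
tcp [-260.    -3.9]
head z max [0.08350721 0.08377577 0.08388942 0.08395244 0.08460764 0.08476592
 0.08496043 0.08514296]
-230 13 76.9914912963976 -6.776923076923077
-190 19 75.93571726275871 -5.647368421052631
-170 19 75.19143868636257 -4.863157894736841
-150 13 78.74574448308891 -5.815384615384616
-128 37 85.87584026088135 -7.945945945945945
```

>>> {"name": "send_rows", "arguments": {
  "xyz": [
    [-0.0012,0.0002,-0.001],
    [-0.0012,0.0002,0],
    [0.0011,0.0049,0],
    [0.0011,0.0049,0],
    [0.0011,0.0049,0],
    [0.0011,0.0049,0],
    [0.0011,0.0049,0],
    [0.0011,0.0049,0],
    [0.0011,0.0049,0],
    [0,0,0]
  ],
  "delta_rot": [
    [0,0,-0.2],
    [0,0,0],
    [0,0,0],
    [0,0,0],
    [0,0,0],
    [0,0,0],
    [0,0,0],
    [0,0,0],
    [0,0,0],
    [0,0,0]
  ]
}}

```text
clock: 8.9
position: [0.4915, -0.0615, 0.0453]
ee_rot: [-0.0, 0.779, 0.627, 0.0]
contact_force: [-0.9, -1.0, -2.5]
width: 0.0218
gripper_force: 68.7
```

Run:
```python
from h import *
st(); d=grab('top');s=grab('scene')
c=np.hstack([cv2.resize(d['color'][180:255,130:230],(400,300),interpolation=cv2.INTER_CUBIC),cv2.resize(s['color'][200:260,300:380],(400,300),interpolation=cv2.INTER_CUBIC)])
cv2.imwrite('pics/e3.png',c[:,:,::-1])
```

```text
t 8.9 p [ 0.4915 -0.0615  0.0453] yawY -12.28 z [ 0.e+00  1.e-04 -1.e+00] F [-0.9  -1.01 -2.48] w 0.0218 gf 68.7 q [-0.27  0.34  1.94  0.    0.86 -0.05]
```

View pics/e3.png

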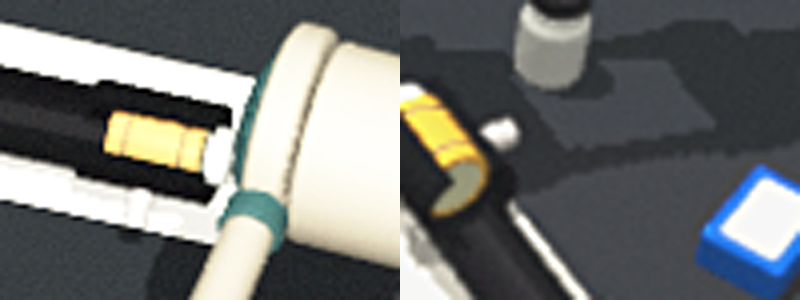

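The left crop shows the white head at (218,155), inside the entry and centred behind the brass cell. Now I push.

>>> {"name": "send_rows", "arguments": {
  "xyz": [
    [0.0009,0.0039,0],
    [0.0009,0.0039,0],
    [0.0009,0.0039,0],
    [0.0008,0.0039,0],
    [0.0009,0.0039,0],
    [0.0009,0.0039,0]
  ],
  "delta_rot": [
    [0,0,0],
    [0,0,0],
    [0,0,0],
    [0,0,0],
    [0,0,0],
    [0,0,0]
  ]
}}

```text
clock: 9.6
position: [0.4967, -0.0405, 0.0455]
ee_rot: [0.001, 0.779, 0.627, -0.001]
contact_force: [-1.0, -6.5, -2.2]
width: 0.0218
gripper_force: 68.7
```

>>> {"name": "send_rows", "arguments": {
  "xyz": [
    [0.0009,0.0039,0],
    [0.0009,0.0039,0],
    [0.0009,0.0039,0],
    [0.0008,0.0039,0],
    [0.0009,0.0039,0],
    [0.0009,0.0039,0]
  ],
  "delta_rot": [
    [0,0,0],
    [0,0,0],
    [0,0,0],
    [0,0,0],
    [0,0,0],
    [0,0,0]
  ]
}}

```text
clock: 10.2
position: [0.502, -0.0151, 0.0453]
ee_rot: [-0.0, 0.779, 0.627, 0.0]
contact_force: [1.3, -1.0, -1.9]
width: 0.022
gripper_force: 68.7
```

Run:
```python
from h import *
s=st()
o=np.array([.5400,.1573]);e=np.array([.2147,.9767]);n=np.array([-.9767,.2147]);p=s['position'][:2]-o;print(p@e,p@n)
```

```text
t 10.2 p [ 0.502  -0.0151  0.0453] yawY -12.35 z [-1.e-04  2.e-04 -1.e+00] F [ 1.31 -0.96 -1.88] w 0.022 gf 68.7 q [-0.17  0.35  1.93  0.    0.87  0.05]
-0.17650983839476844 0.0001452092532472707
```

>>> {"name": "send_rows", "arguments": {
  "xyz": [
    [0.0009,0.0039,0],
    [0.0009,0.0039,0],
    [0.0008,0.0039,0],
    [0.0008,0.0039,0],
    [0.0009,0.0039,0],
    [0.0009,0.0039,0],
    [0.0008,0.0039,0],
    [0.0009,0.0039,0],
    [0.0008,0.0037,0],
    [0.0006,0.0029,0],
    [0,0,0]
  ],
  "delta_rot": [
    [0,0,0],
    [0,0,0],
    [0,0,0],
    [0,0,0],
    [0,0,0],
    [0,0,0],
    [0,0,0],
    [0,0,0],
    [0,0,0],
    [0,0,0],
    [0,0,0]
  ]
}}

```text
clock: 11.3
position: [0.5103, 0.0229, 0.0453]
ee_rot: [-0.0, 0.779, 0.627, 0.0]
contact_force: [0.2, -1.0, -2.9]
width: 0.0224
gripper_force: 68.7
```

Run:
```python
from h import *
s=st()
o=np.array([.5400,.1573]);e=np.array([.2147,.9767]);n=np.array([-.9767,.2147]);p=s['position'][:2]-o;print(p@e,p@n)
d=grab('top');s=grab('scene')
c=np.hstack([cv2.resize(d['color'][180:255,100:200],(400,300),interpolation=cv2.INTER_CUBIC),cv2.resize(s['color'][200:290,270:390],(400,300),interpolation=cv2.INTER_CUBIC)])
cv2.imwrite('pics/e4.png',c[:,:,::-1])
```

```text
t 11.3 p [0.5103 0.0229 0.0453] yawY -12.31 z [ 1.e-04  2.e-04 -1.e+00] F [ 0.23 -1.02 -2.91] w 0.0224 gf 68.7 q [-0.09  0.36  1.91  0.    0.87  0.12]
-0.1376806891177856 0.0001243859115724992
```

View pics/e4.png

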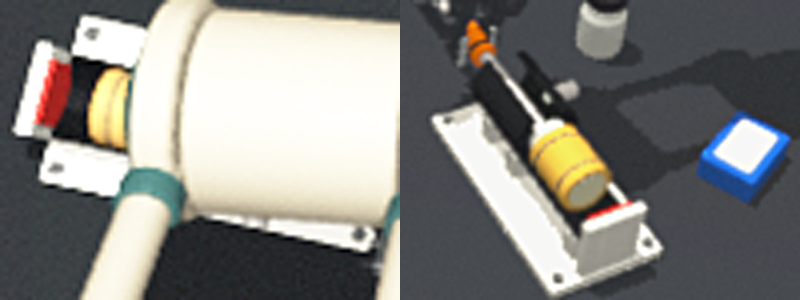

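The scene crop shows the cell lying whole in the trough with the white head just out of the exit (at (547,130)). In the top crop a gap remains before the red stop. Now I draw the rod out.

>>> {"name": "send_rows", "arguments": {
  "xyz": [
    [-0.0009,-0.0039,0],
    [-0.0021,-0.0098,0],
    [-0.0032,-0.0147,0],
    [-0.0032,-0.0147,0],
    [-0.0032,-0.0147,0],
    [-0.0032,-0.0147,0],
    [-0.0032,-0.0147,0],
    [-0.0032,-0.0147,0],
    [-0.0032,-0.0147,0],
    [-0.0032,-0.0147,0],
    [-0.0032,-0.0147,0],
    [0,0,0]
  ],
  "delta_rot": [
    [0,0,0],
    [0,0,0],
    [0,0,0],
    [0,0,0],
    [0,0,0],
    [0,0,0],
    [0,0,0],
    [0,0,0],
    [0,0,0],
    [0,0,0],
    [0,0,0],
    [0,0,0]
  ]
}}

```text
clock: 12.6
position: [0.4779, -0.1262, 0.0454]
ee_rot: [0.001, 0.78, 0.626, -0.0]
contact_force: [0.2, 0.7, -2.0]
width: 0.022
gripper_force: 68.7
```

Run:
```python
from h import *
s=st()
print(np.array([.4990,-.2897,.0307+.09])-s['position'])
```

```text
t 12.6 p [ 0.4779 -0.1262  0.0454] yawY -12.49 z [ 3.0e-04 -1.1e-03 -1.0e+00] F [ 0.21  0.69 -2.01] w 0.022 gf 68.7 q [-0.4   0.34  1.94 -0.    0.86 -0.18]
[ 0.02108143 -0.16350522  0.07527569]
```

>>> {"name": "send_rows", "arguments": {
  "xyz": [
    [0,0,0.008],
    [0,0,0.016],
    [0,0,0.018],
    [0,0,0.018],
    [0,0,0.012],
    [0,0,0.004]
  ],
  "delta_rot": [
    [0,0,0],
    [0,0,0],
    [0,0,0],
    [0,0,0],
    [0,0,0],
    [0,0,0]
  ]
}}

```text
clock: 13.2
position: [0.4793, -0.1235, 0.1232]
ee_rot: [0.001, 0.779, 0.627, 0.001]
contact_force: [0.7, -0.5, -2.2]
width: 0.022
gripper_force: 68.7
```

>>> {"name": "send_rows", "arguments": {
  "xyz": [
    [0.0018,-0.0136,0],
    [0.0018,-0.0136,0],
    [0.0018,-0.0136,0],
    [0.0018,-0.0136,0],
    [0.0018,-0.0136,0],
    [0.0018,-0.0136,0],
    [0.0017,-0.0136,0],
    [0.0017,-0.0136,0],
    [0.0017,-0.0136,0],
    [0.0017,-0.0136,0],
    [0.0017,-0.0136,0],
    [0.0017,-0.0136,0]
  ],
  "delta_rot": [
    [0,0,-5.78],
    [0,0,-5.78],
    [0,0,-5.78],
    [0,0,-5.78],
    [0,0,-5.78],
    [0,0,-5.78],
    [0,0,-5.78],
    [0,0,-5.78],
    [0,0,-5.78],
    [0,0,-5.78],
    [0,0,-5.78],
    [0,0,-5.78]
  ]
}}

```text
clock: 14.4
position: [0.4991, -0.2866, 0.1208]
ee_rot: [-0.001, 0.998, 0.071, -0.001]
contact_force: [0.3, -0.2, -1.3]
width: 0.022
gripper_force: 68.7
```

>>> {"name": "send_rows", "arguments": {
  "xyz": [
    [0,0,-0.008],
    [0,0,-0.016],
    [0,0,-0.016],
    [0,0,-0.01],
    [0,0,0],
    [0,0,0]
  ],
  "delta_rot": [
    [0,0,0],
    [0,0,0],
    [0,0,0],
    [0,0,0],
    [0,0,0],
    [0,0,0]
  ]
}}

```text
clock: 15.0
position: [0.4995, -0.2863, 0.0712]
ee_rot: [-0.0, 0.997, 0.073, -0.0]
contact_force: [0.9, -0.7, -2.3]
width: 0.0218
gripper_force: 68.8
```

Run:
```python
from h import *
s=st()
print(np.array([.4990,-.2894,.0307])-s['position'])
w=grab('wrist');b=grab('scene')
c=np.hstack([cv2.resize(w['color'],(400,300)),cv2.resize(b['color'][140:215,190:290],(400,300),interpolation=cv2.INTER_CUBIC)])
cv2.imwrite('pics/r5.png',c[:,:,::-1])
```

```text
t 15.0 p [ 0.4995 -0.2863  0.0712] yawY -81.63 z [-4.e-04  4.e-04 -1.e+00] F [ 0.94 -0.68 -2.33] w 0.0218 gf 68.8 q [-0.64  0.41  1.73  0.    1.    0.78]
[-0.00047911 -0.00307203 -0.04049586]
```

View pics/r5.png

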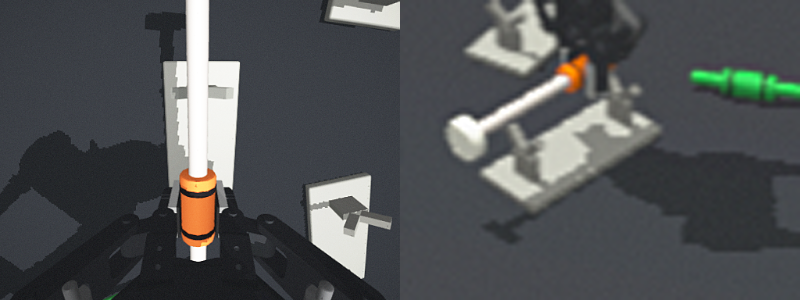

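The rod is level above its rest, along the cradles, with the handle at (198,210). I lower it with a small correction.

>>> {"name": "send_rows", "arguments": {
  "xyz": [
    [-0.0005,-0.0031,0],
    [0,0,-0.005],
    [0,0,-0.008],
    [0,0,-0.008],
    [0,0,-0.008],
    [0,0,-0.006],
    [0,0,-0.003],
    [0,0,-0.002],
    [0,0,0],
    [0,0,0]
  ],
  "delta_rot": [
    [0,0,-0.1],
    [0,0,0],
    [0,0,0],
    [0,0,0],
    [0,0,0],
    [0,0,0],
    [0,0,0],
    [0,0,0],
    [0,0,0],
    [0,0,0]
  ]
}}

```text
clock: 16.1
position: [0.4989, -0.2897, 0.0315]
ee_rot: [-0.0, 0.997, 0.072, -0.0]
contact_force: [-0.4, 0.7, -1.9]
width: 0.0219
gripper_force: 69.0
```

Run:
```python
from h import *
st()
```

```text
t 16.1 p [ 0.4989 -0.2897  0.0315] yawY -81.78 z [-0.  0. -1.] F [-0.4   0.67 -1.93] w 0.0219 gf 69.0 q [-0.65  0.46  1.78 -0.    0.91  0.78]
```

Within about 1 mm of the seat. I'll lower it 0.8 mm more, open the gripper and retreat.

>>> {"name": "send_rows", "arguments": {
  "xyz": [
    [0,0,-0.0008],
    [0,0,0],
    [0,0,0]
  ],
  "delta_rot": [
    [0,0,0],
    [0,0,0],
    [0,0,0]
  ]
}}

```text
clock: 16.4
position: [0.499, -0.2898, 0.0311]
ee_rot: [0.0, 0.997, 0.072, 0.0]
contact_force: [-1.6, 1.7, 4.2]
width: 0.0221
gripper_force: 69.4
```

>>> {"name": "send_rows", "arguments": {
  "xyz": [
    [0,0,0],
    [0,0,0],
    [0,0,0],
    [0,0,0],
    [0,0,0],
    [0,0,0],
    [0,0,0],
    [0,0,0]
  ],
  "delta_rot": [
    [0,0,0],
    [0,0,0],
    [0,0,0],
    [0,0,0],
    [0,0,0],
    [0,0,0],
    [0,0,0],
    [0,0,0]
  ],
  "gripper": 0.08
}}

```text
clock: 17.2
position: [0.499, -0.2899, 0.0305]
ee_rot: [0.0, 0.997, 0.072, -0.0]
contact_force: [0.2, 0.3, -0.1]
width: 0.0802
gripper_force: 0.0
```

>>> {"name": "send_rows", "arguments": {
  "xyz": [
    [0,0,0.01],
    [0,0,0.02],
    [0,0,0.03],
    [0,0,0.03],
    [0,0,0.03],
    [0,0,0.03],
    [0,0,0.02],
    [-0.02,0,0.02],
    [-0.03,0,0],
    [0,0,0],
    [0,0,0]
  ],
  "delta_rot": [
    [0,0,0],
    [0,0,0],
    [0,0,0],
    [0,0,0],
    [0,0,0],
    [0,0,0],
    [0,0,0],
    [0,0,0],
    [0,0,0],
    [0,0,0],
    [0,0,0]
  ]
}}

```text
clock: 18.3
position: [0.4488, -0.2899, 0.2214]
ee_rot: [0.0, 0.997, 0.071, 0.001]
contact_force: [0.5, -0.1, 0.6]
width: 0.0803
gripper_force: 0.0
```

Run:
```python
from h import *
st(); d=grab('top');b=grab('scene');w=grab('wrist')
c=np.hstack([cv2.resize(d['color'][180:255,100:200],(400,300),interpolation=cv2.INTER_CUBIC),cv2.resize(w['color'],(400,300)),])
c2=np.hstack([cv2.resize(b['color'][140:215,190:290],(400,300),interpolation=cv2.INTER_CUBIC),cv2.resize(b['color'][200:290,270:390],(400,300),interpolation=cv2.INTER_CUBIC)])
cv2.imwrite('pics/f6.png',np.vstack([c,c2])[:,:,::-1])
P=cloud(w);m=(P[...,2]>.047)&(P[...,2]<.075)&(np.hypot(P[...,0]-.54,P[...,1]+.285)<.11); q=P[m]
l=cv2.fitLine(q[:,:2].astype(np.float32),cv2.DIST_HUBER,0,.001,.001).ravel();print('line',np.degrees(np.arctan(l[1]/l[0])),'y at x=.497',l[3]+(0.4975-l[2])*l[1]/l[0],len(q))
hsv=cv2.cvtColor(w['color'],cv2.COLOR_RGB2HSV);o=(hsv[...,0]<20)&(hsv[...,1]>150)&m;print('orange',P[o].mean(0),P[o][:,2].max(),o.sum())
```

```text
t 18.3 p [ 0.4488 -0.2899  0.2214] yawY -81.84 z [ 1.4e-03 -8.0e-04 -1.0e+00] F [ 0.5  -0.12  0.58] w 0.0803 gf 0.0 q [-0.7   0.22  1.61  0.    1.31  0.72]
line 8.177171 y at x=.497 -0.29038352 2937
orange [ 0.49985551 -0.28829534  0.05746941] 0.06285049528122627 294
```

View pics/f6.png

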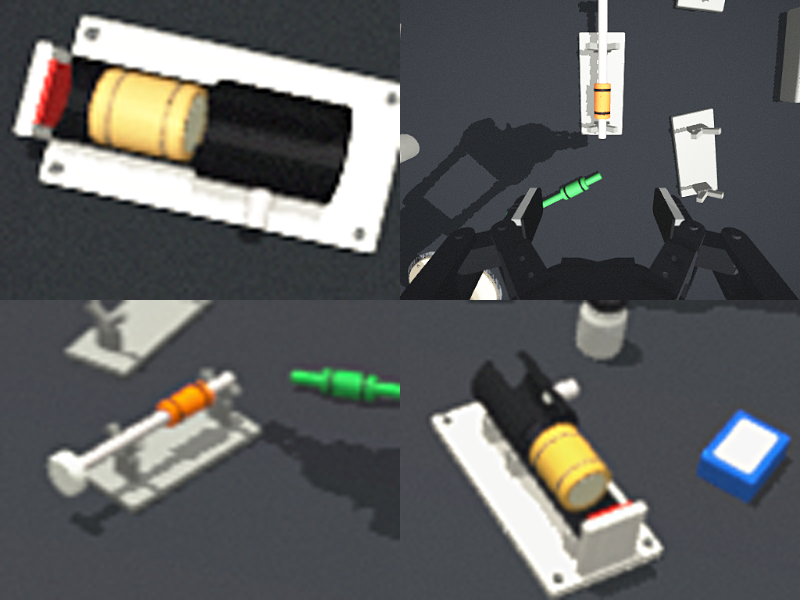

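The cell lies wholly in the trough: its near face is visible at (195,120), about 12 mm past the exit, and there is a gap to the red stop. The rod lies in both cradles within 1 mm of its first pose, and the bystanders in view are untouched.

```bash
python3 -c "
from h import *
print(order.sign_off())"
```

```text
the job is handed in; nothing more can be done
None
```

I handed the job in at about 18 s of the 54 s allowed: the lens cell lies in the trough about 12 mm clear of the tube and short of the red stop, and the rod is back in both cradles and released; the judge's result isn't shown to me.

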